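# Opening check of a dial padlock

## Task

Two dial padlocks lie in test nests on the repair bench: do the opening check on the one with the green sticker and leave everything else, above all the red-stickered reject, alone. Turn its dial, feeling the clicks, until the orange mark stands at the yellow index on the lock's face, then pull the shackle straight out until it is fully open. Then grip the lock by its body, lift it out of the nest and finish while still holding it up for the bench camera: motionless, level, dial up, shackle open, about 15 cm above the middle of the white mat.

Things in the scene. Friction and masses are not known exactly. Their poses are not given: they have to be found in the camera images.
- lock: the padlock to check: steel body 64 x 54 x 26 mm (its x, y, z), GREEN sticker strip 10 x 44 mm on its face at the -x end; 0.37 to 0.53 kg in all. Lies on its back, dial up, in nest_a, which keeps it from turning or sliding. Origin: centre of its underside; +x points to the shackle, z up. Its long sides (y = +-27) are free for 38 mm at mid length: grip across the 54 mm width, lift straight up
- dial_grip (a point): on the dial's axis (parallel to the lock's z, 3 mm from its centre along +x), at mid height of the round knurled black knob: 34 mm across, 18 mm high, its top 9 mm above this point. Below the knob a graduated skirt, 46 mm across, 5 mm high, lies on the lock's face, which is 14.4 mm below this point. Axes as the lock's; they do not turn with the dial
- dial (a joint): dial angle, rad, growing anticlockwise seen from above; 0 or 6.283 = orange mark at the yellow index (on the lock's face, at its shackle end). Starts at 1.0 to 5.3, maybe between clicks; turns endlessly either way. 12 clicks a turn (each 0.524), about 0.1 N m; turned and let go, it springs into the nearest. Only at the orange mark (+-0.08, the click centres it) will the shackle come out; elsewhere it stops dead within 1 mm
- shackle_grip (a point): midway between the shackle's two legs, 20 mm out of the lock's end face when shut, 13 mm above its underside; moves with the shackle; axes as the lock's. The shackle is a U of 8 mm round bar, 42 mm over its legs, reaching 47 mm out of the body along the lock's +x, legs straight for 26 mm: grip it across both legs. The bench is 31 mm below this point, the nest's edge 13 mm nearer the lock
- shackle (a joint): how far the shackle is pulled out along the lock's +x, m: 0 shut, 0.015 at its stop, fully open. It slides with about 1.5 N of friction and stays where it is left; from 0.010 its short leg is free and the lock counts as open
- lock_red: the rejected padlock, the same model but with a RED sticker, in the other nest; leave it alone. Origin: centre of its underside, axes as for the green one
- nest_a: bolted-down test nest holding the green lock: black plate 95 mm (x, -57 to +38) by 116 mm (y), 18 mm high, with four aluminium corner blocks 11 mm higher round a 66 x 56 mm pocket (1 mm play round the lock), out to x = +-39, y = +-34. Origin: below the pocket's centre, at bench height; the lock's axes agree with it
- nest_b: the other test nest, the same; the red lock lies in it
- mat: white inspection mat with a thin black cross, 110 x 110 mm, 3 mm thick, fixed on the bench between the nests. Origin: its centre at bench height. The bench camera stands beyond it, out of the way, 0.3 m or so farther from the robot
- quad_frame: bystander: loose orange quadcopter frame, 140 mm over its motors, 35 mm high. Origin: centre of its underside
- solder_spool: bystander: loose blue spool, 60 mm across, 46 mm high. Origin: centre of its underside
- driver: bystander: loose screwdriver, 170 mm long, lying along its x, 30 mm high at most. Origin: on the bench under its middle
Things that resemble listed ones, but are neither listed nor needed, are in the scene too. Leave any blue, pink or turquoise look-alike of the nest_a alone.

How it is judged:
By the outcome, as a careful person would: the job done as asked, in the order asked, and still so for the second after the job is handed in, while the arm keeps its last pose, push and grip.
It also fails if it takes over 58 s, if anything falls off the work surface, if the arm or the gripper's body presses on something with over 40 N, if the wrist force passes 120 N, or if a joint passes its speed limit or range.

## Robot

A 6-joint arm with a two-finger parallel gripper is mounted at the origin on the work surface. World frame = base frame: x ahead of the robot, y to its left, z up, the work surface at z = 0. Lengths are in m, angles in rad, forces in N, time in s.
With the tool pointing down it reaches from about 0.3 to 0.775 m from the base axis. Payload 14.6 kg.
Tool frame: the origin (TCP) lies at the very end of the fingers, on their centre line; the grasp point (between the pads) lies 19 mm behind it; z points along the fingers, y is the line along which they close (so a half turn about z gives the same grasp; the last joint's range is limited). The gripper opens to 94 mm and grips with 3 to 60 N. Pads are 16 mm wide; open, the fingers measure 119 mm over their backs; the gripper's body (75 mm by 177 mm) begins 78 mm behind the grasp point.
Start: joints at [-1.206, 0.3, 1.521, -0, 1.321, -0.067], TCP at [0.23, -0.5, 0.205] pointing down, gripper open.
Joint ranges: [-3.03, 3.03], [-0.79, 2.21], [0.23, 2.52], [-1.04, 4.18], [0, 3.07], [-2.55, 2.55]. Speed limits (rad/s): [2.22, 2.22, 2.57, 3.14, 3.14, 3.14].

## Interface

Orientations are given as [roll, pitch, yaw] about the fixed x, y, z axes, in that order (R = Rz(yaw) Ry(pitch) Rx(roll)).
In Python, from station import ctrl gives the robot as it stands.
- The arm moves only by the shell command python3 -m pendant 'ROWS' [OPENING] [FORCE]. ROWS is JSON, a list of rows, each a list of 2 entries, a list of its own where there are three numbers: the shift along the world's x, y, z in cm, then the turn about the world's z in rad. A call has 1 to 20 rows; each row shifts and turns the commanded pose from where the row before left it; what a row does not reach is not made up. A row lasts 1/12 s, in which the tool goes at most 41.7 mm and 7.16 degrees, less where a joint would pass 70% of its speed; a pose out of reach is approached as far as the arm can. A call is refused whole if a number of a shift passes 4.17 or a number of a turn 0.125, either way. A call with a gripper value outside its range is refused whole. OPENING is the opening, from 0 (shut) to 1 (fully open), set as the call begins (- or left out, the last holds). The fingers move at their own pace and stop on an object; FORCE is the grip in N (left out, the last holds). Time passes only in rows, so rows that do not move let the fingers close. It gives the time, the measured TCP pose, the force, the opening and the grip force at its end, in the units of the state.
- ctrl.get_obs(): the state, without advancing time (a new reading comes with each control period).
- ctrl.camera(name): name is "side" or "top"; returns a dict with "color" (420x560x3 uint8, red, green, blue), "intrinsics" (3x3 intrinsics, pixels), "camera_from_world" (4x4, takes a point from world to camera coordinates). Camera axes: x right, y down, z forward; pixel columns grow to the right and rows downward; lengths in m; the calibration is good to about 2 mm. A picture is of the moment at which its call begins. There is no depth.
- ctrl.hand_in(): hands the job in; it is judged then, once.
The state is a dict: "time_s": time; "qpos": joint angles; "joint_vel": joint speeds; "tau": joint torques, N m; "ee_pos": TCP position; "eef_rot": TCP orientation; "force": force on the tool from outside, world axes, zero at the start; "moment": the same for the moment, N m; "grip_width": finger opening in m; "grip_force": force on a finger pad.
Only numpy, scipy, OpenCV 4.12 (cv2) and the standard library are available. Lean on these libraries where they do the work, as an engineer would, in place of code of your own. Each camera call takes 0.05 s, during which the arm holds its last target. There are 200 camera calls.

## Working session

There is one attempt and no reset: what is moved stays moved. The work goes in short steps, Python scripts to look and compute and a shell command to move; the robot and the scene stay as the last step left them, time stands still between calls to the robot, and variables do not carry over. Pictures are saved under pics/ and viewed, at most 10 in all, crops included, and the job is handed in when it is done.

```bash
mkdir -p pics; ls
python3 - <<'E'
from station import ctrl
import cv2,numpy as np
o=ctrl.get_obs(); print(o)
for n in("top","side"):
    c=ctrl.camera(n); cv2.imwrite(f"pics/{n}0.png",c["color"][...,::-1]); print(n,c["intrinsics"],c["camera_from_world"])
E
```

```text
pics
{'time_s': 0.0, 'qpos': array([-1.20563314e+00,  3.00484982e-01,  1.52158628e+00,  4.31775142e-05,
        1.32069583e+00, -6.66179374e-02]), 'joint_vel': array([-1.80437492e-04,  1.46261024e-05, -1.91372235e-03,  1.93535559e-05,
        6.19987932e-04, -1.33185901e-04]), 'tau': array([ 6.57914079e-04, -5.31807339e+01, -3.52734125e+01,  7.08531705e-02,
        2.44307349e-02, -1.10035855e-04]), 'ee_pos': array([ 0.23007332, -0.49927574,  0.20487652]), 'eef_rot': array([-3.14042360e+00, -1.19909614e-04,  4.31770340e-01]), 'force': array([-1.16666048, -1.17361737,  0.44810851]), 'moment': array([ 0.04199964, -0.00945452,  0.01202391]), 'grip_force': 0.0, 'grip_width': 0.09398062681584513}
top [[416.02970662   0.         278.39443792]
 [  0.         416.02970662 211.94210499]
 [  0.           0.           1.        ]] [[-0.00834032 -0.99996085  0.0029545   0.01589735]
 [-0.99963351  0.00826142 -0.02577978  0.52027595]
 [ 0.02575436 -0.00316843 -0.99966328  1.12622147]
 [ 0.          0.          0.          1.        ]]
side [[442.84998981   0.         289.72878182]
 [  0.         442.84998981 216.93611734]
 [  0.           0.           1.        ]] [[-0.89108465 -0.4537291  -0.00990203  0.49374723]
 [-0.34835922  0.69780609 -0.6258694   0.2265175 ]
 [ 0.29088485 -0.55425316 -0.77986501  1.31073485]
 [ 0.          0.          0.          1.        ]]
```

View pics/top0.png

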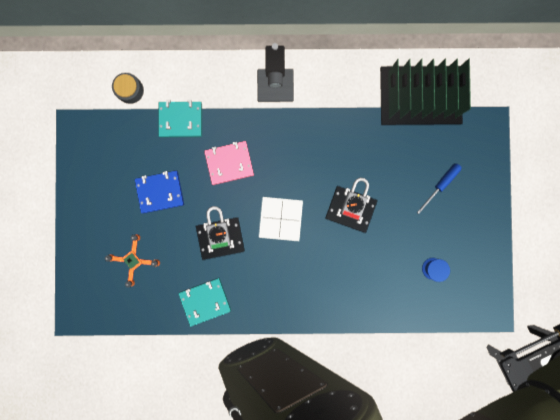

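View pics/side0.png

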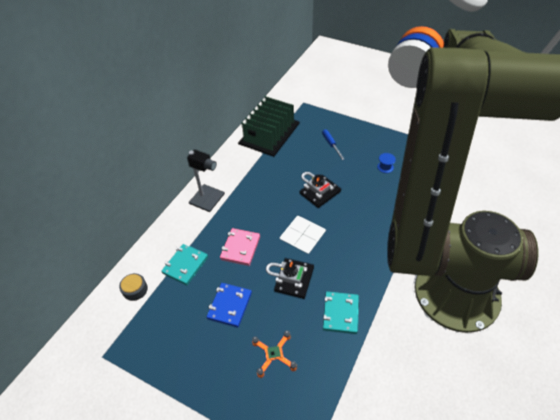

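The top view shows the green lock at about (218,236) with its shackle pointing up (+x), the red one at (355,205) and the mat at (281,219). Next I'll zoom in and measure.

```bash
cat > h.py <<'E'
import cv2,numpy as np
from station import ctrl
def ray(c,uv,z):
    T=c["camera_from_world"];R=T[:3,:3];C=-R.T@T[:3,3]
    d=R.T@np.linalg.inv(c["intrinsics"])@np.array([uv[0],uv[1],1.])
    return C+d*(z-C[2])/d[2]
def proj(c,p):
    q=c["camera_from_world"]@np.r_[p,1];q=c["intrinsics"]@q[:3];return q[:2]/q[2]
def crop(c,u0,v0,w,h,s,name):
    cv2.imwrite(name,cv2.resize(c["color"][v0:v0+h,u0:u0+w,::-1],None,fx=s,fy=s,interpolation=cv2.INTER_CUBIC))
def blobs(mask,mn=5):
    n,l,s,ce=cv2.connectedComponentsWithStats(mask.astype(np.uint8));return [(s[i],ce[i]) for i in range(1,n) if s[i][4]>=mn]
E
python3 - <<'E'
from h import *
t=ctrl.camera("top");s=ctrl.camera("side")
a=cv2.resize(t["color"][198:268,185:255,::-1],(560,560),interpolation=cv2.INTER_CUBIC)
cv2.imwrite("pics/c1.png",a)
b=cv2.resize(s["color"][245:305,255:325,::-1],(700,600),interpolation=cv2.INTER_CUBIC);cv2.imwrite("pics/c2.png",b)
for n,c in(("top",t),("side",s)):
    h=cv2.cvtColor(c["color"],cv2.COLOR_RGB2HSV)
    g=cv2.inRange(h,(45,90,60),(78,255,255))
    for st,ce in blobs(g): print(n,"green",st,ce)
    if n=="top":
        roi=np.zeros_like(g);roi[205:265,190:250]=1
        blk=(h[...,2]<50)&(roi>0)
        print("blk vals",c["color"][250,205],c["color"][250,190])
w=((t["color"].min(2)>200)).astype(np.uint8);w[:190]=0;w[250:]=0;w[:,:250]=0;w[:,310:]=0
cs,_=cv2.findContours(cv2.morphologyEx(w,cv2.MORPH_CLOSE,np.ones((5,5))),0,1);r=cv2.minAreaRect(max(cs,key=cv2.contourArea));print("mat",r,ray(t,r[0],.003))
E
```

```text
top green [445  67   2  11  14] [445.71428571  71.35714286]
top green [457  67   2  43  48] [457.77083333  87.375     ]
top green [422  75   1   6   6] [422.   77.5]
top green [433  74   3  36  38] [434.          91.42105263]
top green [446  79   1  31  31] [446.  94.]
top green [422  83   1  27  27] [422.  96.]
top green [212 243  16   6  68] [219.36764706 245.39705882]
top green [125 255  12  13  79] [130.89873418 260.7721519 ]
blk vals [40 43 45] [ 61  97 114]
side green [267 124   8   3  10] [270.3 125.2]
side green [297 267   6  12  40] [299.5   272.725]
side green [269 347  10  10  75] [273.68 351.32]
mat ((280.48773193359375, 218.63528442382812), (40.19786834716797, 40.4694709777832), 5.19442892074585) [0.50215382 0.00600174 0.003     ]
```

View pics/c1.png

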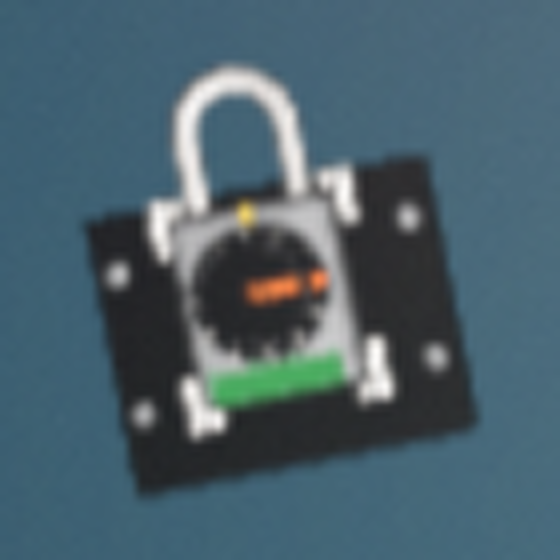

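View pics/c2.png

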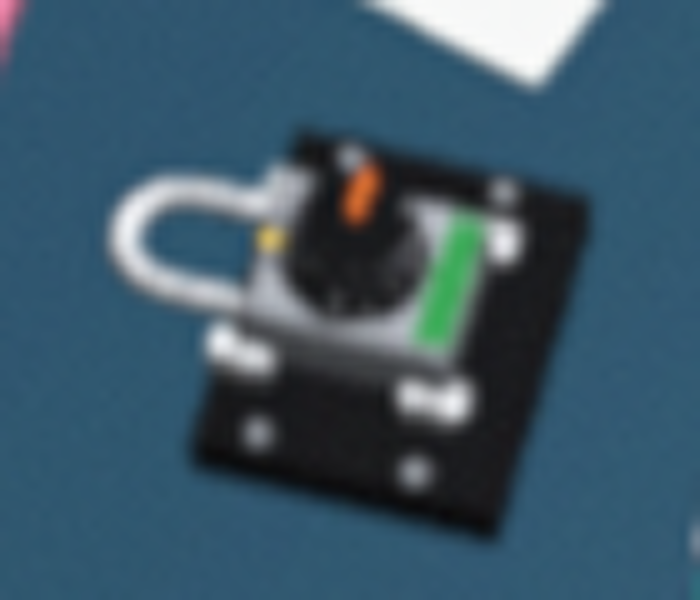

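The crops show the plate's corners, the yellow index at crop (247,214), the green strip at (280,380) and the orange mark pointing right. The mark is therefore about 90° clockwise of the index. Next come precise numbers.

```bash
cat > meas.py <<'E'
from h import *
t=ctrl.camera("top");s=ctrl.camera("side")
def up(c,u0,v0,w,h,k=8):
    return cv2.cvtColor(cv2.resize(c["color"][v0:v0+h,u0:u0+w],None,fx=k,fy=k,interpolation=cv2.INTER_CUBIC),cv2.COLOR_RGB2HSV)
def conv(p,u0,v0,k=8): return ((np.asarray(p)+.5)/k-.5+[u0,v0])
hs=up(t,180,195,80,80)
def big(m): 
    cs,_=cv2.findContours(m,0,1);return max(cs,key=cv2.contourArea)
dark=cv2.inRange(hs,(0,0,0),(180,255,75)); dark=cv2.morphologyEx(dark,cv2.MORPH_CLOSE,np.ones((61,61)))
r=cv2.minAreaRect(big(dark)); box=[ray(t,conv(p,180,195),.018) for p in cv2.boxPoints(r)]
print("plate centre",np.mean(box,0)[:2],[np.linalg.norm(box[i]-box[(i+1)%4]) for i in(0,1)],r[2])
for i in(0,1): d=box[(i+1)%4]-box[i];print(" edge ang",np.degrees(np.arctan2(d[1],d[0])))
g=big(cv2.inRange(hs,(45,90,60),(80,255,255)));r=cv2.minAreaRect(g);b=[ray(t,conv(p,180,195),.044) for p in cv2.boxPoints(r)]
print("green",np.mean(b,0)[:2]);
for i in(0,1): d=b[(i+1)%4]-b[i];print(" edge",np.linalg.norm(d),np.degrees(np.arctan2(d[1],d[0])))
y=big(cv2.inRange(hs,(20,110,120),(35,255,255)));m=cv2.moments(y);print("yellow",ray(t,conv([m['m10']/m['m00'],m['m01']/m['m00']],180,195),.044)[:2])
o=cv2.inRange(hs,(3,150,130),(16,255,255));ys,xs=np.nonzero(o)
# a knob-top mark at .067
p=np.c_[xs,ys];pts=np.array([ray(t,conv(q,180,195),.067)[:2] for q in p[::5]])
print("orange mean",pts.mean(0),"min y",pts[pts[:,1].argmin()],"max y",pts[pts[:,1].argmax()])
l=cv2.fitLine(pts.astype(np.float32),cv2.DIST_L2,0,.01,.01).ravel();print("orange dir",np.degrees(np.arctan2(l[1],l[0])))
E
python3 meas.py
```

```text
plate centre [0.45084645 0.17036887] [np.float64(0.11784668834435556), np.float64(0.09522732536264984)] 78.69007110595703
 edge ang -79.1562874838328
 edge ang -169.03237257882927
green [0.43310597 0.16785852]
 edge 0.042520489468814565 -78.89833005679012
 edge 0.012147904500483595 -168.69731004271287
yellow [0.48898321 0.1782752 ]
orange mean [0.46472056 0.16297078] min y [0.46752662 0.14979355] max y [0.46290608 0.17361209]
orange dir -79.059814
```

```bash
python3 -m pendant '[[[0.6,1.7,0],0],[[1.17,3.36,0],0],[[1.17,3.36,0],0],[[1.17,3.36,0],0],[[1.17,3.36,0],0],[[1.17,3.36,0],0],[[1.17,3.36,0],0],[[1.17,3.36,0],0],[[1.17,3.36,0],0],[[1.17,3.36,0],0],[[1.17,3.36,0],0],[[1.17,3.36,0],0],[[1.17,3.36,0],0],[[1.17,3.36,0],0],[[1.17,3.36,0],0],[[1.17,3.36,0],0],[[1.17,3.36,0],0],[[1.17,3.36,0],0],[[1.17,3.36,0],0],[[1.17,3.36,0],0]]' 1 30
python3 -m pendant '[[[0.8,1.6,-1],0],[[0.8,1.6,-2],0],[[0,0,-3],0],[[0,0,-3],0],[[0,0,-1],0],[[0,0,0],0],[[0,0,0],0],[[0,0,0],0]]'
python3 -c "
from station import ctrl;o=ctrl.get_obs();print(o['ee_pos'],o['eef_rot'],o['force'])"
```

```text
time_s: 1.97
ee_pos: [0.4587, 0.1578, 0.2055]
eef_rot: [3.142, -0.0, 0.432]
force: [0.7, -1.3, 0.4]
grip_width: 0.0937
grip_force: 0.0
time_s: 2.63
ee_pos: [0.4754, 0.188, 0.1073]
eef_rot: [3.141, -0.003, 0.431]
force: [-0.6, 0.3, 0.8]
grip_width: 0.0937
grip_force: 0.0
[0.47536725 0.18801232 0.10730261] [ 3.14128318e+00 -2.58595573e-03  4.31497106e-01] [-0.61659272  0.33682271  0.83391075]
```

```bash
python3 -m pendant '[[[-0.6,-0.74,0],0],[[-0.62,-0.74,0],0],[[0,0,-2],0],[[0,0,-1.5],0],[[0,0,0],0],[[0,0,0],0],[[0,0,0],0]]' 0.6
python3 - <<'E'
from h import *
for n,b in(("top",(178,195,80,70)),("side",(240,225,80,70))):
    c=ctrl.camera(n);crop(c,*b,5,f"pics/{n}_g.png")
a=cv2.imread("pics/top_g.png");b=cv2.imread("pics/side_g.png");cv2.imwrite("pics/g.png",np.hstack([a,b]))
print(ctrl.get_obs()['ee_pos'])
E
```

```text
time_s: 3.22
ee_pos: [0.4626, 0.1729, 0.0716]
eef_rot: [3.141, -0.001, 0.432]
force: [1.0, -0.3, -0.3]
grip_width: 0.0564
grip_force: 0.0
[0.46272887 0.17310127 0.07156271]
```

View pics/g.png

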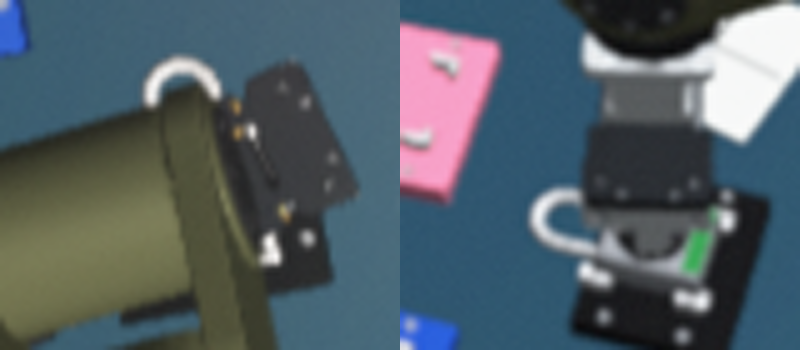

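The right half shows the fingers straddling the knob, roughly centred. The arm hides the lock in the top view. Next I lower 2 cm and grip.

```bash
python3 -m pendant '[[[0,0,-1],0],[[0,0,-1],0],[[0,0,0],0],[[0,0,0],0]]'; python3 -m pendant '[[[0,0,0],0],[[0,0,0],0],[[0,0,0],0],[[0,0,0],0],[[0,0,0],0],[[0,0,0],0]]' 0 30
```

```text
time_s: 3.65
ee_pos: [0.4618, 0.173, 0.0496]
eef_rot: [-3.141, 0.002, 0.432]
force: [0.2, -0.8, 0.6]
grip_width: 0.0559
grip_force: 0.0
time_s: 4.15
ee_pos: [0.4623, 0.1734, 0.0507]
eef_rot: [-3.141, -0.001, 0.432]
force: [-1.7, 4.7, 3.0]
grip_width: 0.0336
grip_force: 30.0
```

```bash
python3 -m pendant '[[[0,0,0],0.12],[[0,0,0],0.12],[[0,0,0],0.12],[[0,0,0],0.12],[[0,0,0],0.12],[[0,0,0],0.12],[[0,0,0],0.12],[[0,0,0],0.12],[[0,0,0],0.12],[[0,0,0],0.12],[[0,0,0],0.12],[[0,0,0],0.12],[[0,0,0],0.12],[[0,0,0],0.01],[[0,0,0],0],[[0,0,0],0],[[0,0,0],0]]'
python3 -c "
from station import ctrl;o=ctrl.get_obs();print(o['moment'])"
python3 -m pendant '[[[0,0,0],0],[[0,0,0],0],[[0,0,0],0],[[0,0,0],0],[[0,0,2],0],[[0,0,3],0],[[0,0,3],0],[[0,0,0],0]]' 0.7
```

```text
time_s: 5.57
ee_pos: [0.4632, 0.1729, 0.0508]
eef_rot: [3.139, 0.001, 2.0]
force: [4.0, -1.0, 0.1]
grip_width: 0.0331
grip_force: 30.0
[-0.24610492 -1.15156225 -0.01626585]
time_s: 6.23
ee_pos: [0.4643, 0.1737, 0.1356]
eef_rot: [3.134, 0.001, 2.002]
force: [0.1, -0.1, 0.8]
grip_width: 0.0657
grip_force: 0.0
```

```bash
python3 -m pendant '[[[0.45,0.09,0],0.12],[[0.45,0.09,0],0.12],[[0.45,0.09,0],0.12],[[0.45,0.09,0],0.12],[[0.45,0.09,0],0.12],[[0.45,0.09,0],0.12],[[0.45,0.09,0],0.12],[[0.45,0.09,0],0.12],[[0.45,0.09,0],0.12],[[0.45,0.09,0],0.12],[[0.2,0.05,0],0.12],[[0,0,0],0.014],[[0,0,0],0],[[0,0,0],0],[[0,0,0],0]]' 1
python3 - <<'E'
from h import *
for n,b in(("top",(178,195,80,70)),("side",(240,235,80,70))):
    c=ctrl.camera(n);crop(c,*b,5,f"pics/{n}_k.png")
a=cv2.imread("pics/top_k.png");b=cv2.imread("pics/side_k.png");cv2.imwrite("pics/k.png",np.hstack([a,b]))
E
```

```text
time_s: 7.48
ee_pos: [0.5091, 0.1826, 0.1303]
eef_rot: [-3.142, -0.0, -2.95]
force: [-0.4, 0.1, 0.8]
grip_width: 0.0937
grip_force: 0.0
```

View pics/k.png

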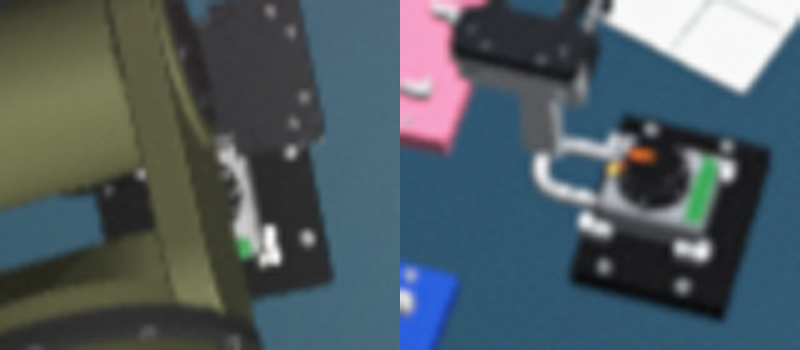

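The side crop shows the orange mark at crop (643,155), short of the yellow index at (614,168). I'll compute the angle.

```bash
cat > ang.py <<'E'
from h import *
s=ctrl.camera("side");k=8;u0,v0=265,250
hs=cv2.cvtColor(cv2.resize(s["color"][v0:v0+40,u0:u0+45],None,fx=k,fy=k,interpolation=cv2.INTER_CUBIC),cv2.COLOR_RGB2HSV)
def pts(m): y,x=np.nonzero(m);return (np.c_[x,y]+.5)/k-.5+[u0,v0]
A=np.array([.4631,.1732]);Y=.194
for n,m,z in(("orange",cv2.inRange(hs,(3,150,130),(15,255,255)),.0675),("yellow",cv2.inRange(hs,(20,120,120),(35,255,255)),.044)):
    p=np.array([ray(s,q,z)[:2] for q in pts(m)])
    if len(p)==0: print(n,0);continue
    c=p.mean(0)-A;r=np.array([[np.cos(Y),np.sin(Y)],[-np.sin(Y),np.cos(Y)]])
    l=cv2.fitLine(p.astype(np.float32),cv2.DIST_L2,0,.01,.01).ravel()
    print(n,len(p),"lock frame mm",(r@c*1e3).round(1),"angle of mean",np.arctan2(*(r@c)[::-1]).round(3),"line",(np.arctan2(l[1],l[0])-Y).round(3),"ends mm",np.ptp((p-A)@r.T,0)*1e3)
    print(" lockframe min/max",(((p-A)@r.T).min(0)*1e3).round(1),(((p-A)@r.T).max(0)*1e3).round(1))
E
python3 ang.py
```

```text
orange 538 lock frame mm [8.2 0.3] angle of mean 0.042 line 0.384 ends mm [14.99416751 16.53870973]
 lockframe min/max [ 1.7 -3.8] [16.7 12.7]
yellow 145 lock frame mm [25.5 -0.2] angle of mean -0.007 line -0.109 ends mm [6.4856322  5.00984398]
 lockframe min/max [22.1 -3.1] [28.5  2. ]
```

The mean angle is 0.04 rad, so the dial is at the index. Next I go down to the shackle.

```bash
python3 -m pendant '[[[0.15,0,-2],0],[[0,0,-3],0],[[0,0,-3],0],[[0,0,-2],0],[[0,0,-1],0],[[0,0,-0.7],0],[[0,0,0],0],[[0,0,0],0],[[0,0,0],0]]' 1; python3 -m pendant '[[[0,0,0],0],[[0,0,0],0],[[0,0,0],0],[[0,0,0],0],[[0,0,0],0],[[0,0,0],0],[[0,0,0],0],[[0,0,0],0]]' 0 25
```

```text
time_s: 8.38
ee_pos: [0.5115, 0.1828, 0.0147]
eef_rot: [3.141, 0.002, -2.948]
force: [-0.1, -0.2, 0.5]
grip_width: 0.0942
grip_force: 0.0
time_s: 9.05
ee_pos: [0.5108, 0.1826, 0.0134]
eef_rot: [3.142, -0.0, -2.947]
force: [-0.2, 2.6, 0.1]
grip_width: 0.0438
grip_force: 1.0
```

```bash
python3 -m pendant '[[[0,0,0],0],[[0,0,0],0],[[0,0,0],0],[[0,0,0],0]]' 0 25; python3 -m pendant '[[[0.2,0.04,0],0],[[0.2,0.04,0],0],[[0.2,0.04,0],0],[[0.2,0.04,0],0],[[0.2,0.04,0],0],[[0.2,0.03,0],0],[[0,0,0],0],[[0,0,0],0]]'; python3 -m pendant '[[[0.1,0.02,0],0],[[0.1,0.02,0],0],[[0,0,0],0],[[0,0,0],0]]'
```

```text
time_s: 9.38
ee_pos: [0.5108, 0.1829, 0.0135]
eef_rot: [3.141, 0.0, -2.947]
force: [0.5, 5.3, -0.3]
grip_width: 0.041
grip_force: 25.0
time_s: 10.05
ee_pos: [0.5231, 0.1851, 0.0135]
eef_rot: [3.141, 0.001, -2.948]
force: [-0.6, 3.8, -0.7]
grip_width: 0.0412
grip_force: 25.0
time_s: 10.38
ee_pos: [0.525, 0.1854, 0.0135]
eef_rot: [3.141, 0.0, -2.947]
force: [-0.0, 4.6, 0.4]
grip_width: 0.0409
grip_force: 25.0
```

```bash
python3 -m pendant '[[[0.1,0.02,0],0],[[0,0,0],0],[[0,0,0],0],[[0,0,0],0]]'; python3 -m pendant '[[[0.1,0.02,0],0],[[0,0,0],0],[[0,0,0],0],[[0,0,0],0]]'
```

```text
time_s: 10.72
ee_pos: [0.5258, 0.1855, 0.0135]
eef_rot: [3.142, 0.0, -2.947]
force: [-1.9, 4.5, 0.0]
grip_width: 0.041
grip_force: 25.0
time_s: 11.05
ee_pos: [0.5262, 0.1855, 0.0132]
eef_rot: [-3.142, -0.001, -2.948]
force: [-5.6, 4.1, 1.6]
grip_width: 0.0411
grip_force: 25.0
```

```bash
python3 -m pendant '[[[0.1,0.02,0],0],[[0,0,0],0],[[0,0,0],0],[[0,0,0],0]]'; python3 -m pendant '[[[0,0,0],0],[[0,0,0],0],[[0,0,0],0],[[0,0,0],0],[[0,0,0],0],[[0,0,0],0]]' 1; python3 -m pendant '[[[0,0,2],0],[[0,0,3],0],[[0,0,4],0],[[0,0,2],0],[[0,0,0.5],0],[[0,0,0],0],[[0,0,0],0],[[0,0,0],0]]'
python3 - <<'E'
from h import *
c=ctrl.camera("side");crop(c,240,225,80,80,7,"pics/s3.png")
E
```

```text
time_s: 11.38
ee_pos: [0.527, 0.1857, 0.0131]
eef_rot: [-3.142, -0.002, -2.947]
force: [-4.9, 3.7, 1.2]
grip_width: 0.041
grip_force: 25.0
time_s: 11.88
ee_pos: [0.5279, 0.1858, 0.0135]
eef_rot: [-3.141, 0.0, -2.947]
force: [-1.1, 0.1, 0.5]
grip_width: 0.0775
grip_force: 0.0
time_s: 12.55
ee_pos: [0.5271, 0.1857, 0.1267]
eef_rot: [-3.141, -0.003, -2.947]
force: [0.2, 1.2, 0.7]
grip_width: 0.0936
grip_force: 0.0
```

View pics/s3.png

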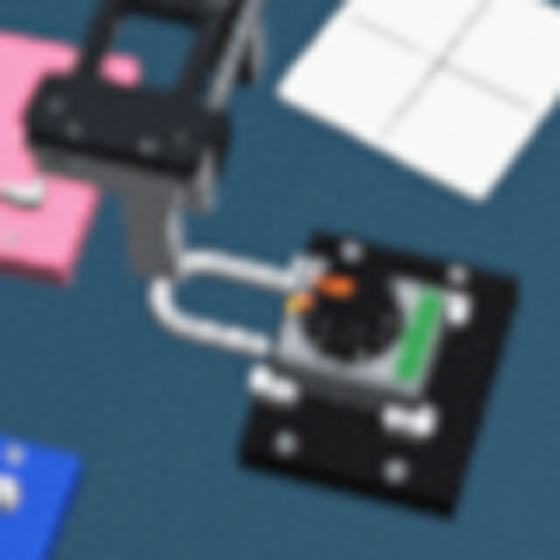

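The picture shows the shackle visibly drawn out and the mark still at the index. Next I move over the body.

```bash
python3 -m pendant '[[[-2,-0.4,0],0],[[-2,-0.4,0],0],[[-1.8,-0.35,0],0],[[-0.65,-0.1,0],0],[[0,0,-2],0],[[0,0,-2],0],[[0,0,-0.5],0],[[0,0,0],0],[[0,0,0],0],[[0,0,0],0]]' 0.76 50
python3 -m pendant '[[[0,0,-2],0],[[0,0,-2],0],[[0,0,-1],0],[[0,0,0],0],[[0,0,0],0],[[0,0,0],0]]'
```

```text
time_s: 13.43
ee_pos: [0.4639, 0.1735, 0.0842]
eef_rot: [3.142, 0.001, -2.947]
force: [0.1, -0.3, -0.7]
grip_width: 0.0715
grip_force: 0.0
time_s: 13.93
ee_pos: [0.4639, 0.1736, 0.0346]
eef_rot: [3.141, 0.002, -2.947]
force: [-0.4, -0.9, 0.1]
grip_width: 0.0713
grip_force: 0.0
```

```bash
python3 -m pendant '[[[0,0,-0.6],0],[[0,0,-0.5],0],[[0,0,0],0],[[0,0,0],0],[[0,0,0],0]]'; python3 -m pendant '[[[0,0,0],0],[[0,0,0],0],[[0,0,0],0],[[0,0,0],0],[[0,0,0],0],[[0,0,0],0],[[0,0,0],0],[[0,0,0],0]]' 0 50
```

```text
time_s: 14.35
ee_pos: [0.4633, 0.1734, 0.0225]
eef_rot: [-3.142, -0.0, -2.947]
force: [0.7, 0.6, 0.6]
grip_width: 0.0713
grip_force: 0.0
time_s: 15.02
ee_pos: [0.4627, 0.1741, 0.0225]
eef_rot: [3.14, -0.001, -2.947]
force: [-6.1, 6.3, 3.4]
grip_width: 0.0535
grip_force: 50.0
```

```bash
python3 -m pendant '[[[0,0,0.5],0],[[0,0,1],0],[[0,0,1],0],[[0,0,1.5],0],[[0,0,1.5],0],[[0,0,1.5],0],[[0,0,1.5],0],[[0,0,1.5],0],[[0,0,1.5],0],[[0,0,1],0],[[0,0,0.5],0],[[0,0,0.5],0],[[0,0,0],0],[[0,0,0],0]]'
python3 -m pendant '[[[0.1,-0.5,0],0],[[0.3,-1.15,0],0],[[0.4,-1.5,0],0],[[0.4,-1.5,0],0],[[0.4,-1.5,0],0],[[0.4,-1.5,0],0],[[0.4,-1.5,0],0],[[0.4,-1.5,0],0],[[0.4,-1.5,0],0],[[0.4,-1.5,0],0],[[0.3,-1.5,0],0],[[0.2,-1,0],0],[[0.1,-0.5,0],0],[[0,0,0],0],[[0,0,0],0],[[0,0,0],0],[[0,0,0],0],[[0,0,0],0]]'
python3 - <<'E'
from h import *
ims=[]
for n,p in(("top",(.502,.006,.16)),("side",(.502,.006,.16))):
    c=ctrl.camera(n);u,v=proj(c,p).astype(int);print(n,u,v);crop(c,u-40,v-45,80,90,5,f"pics/{n}_f.png");ims.append(cv2.imread(f"pics/{n}_f.png"))
cv2.imwrite("pics/f.png",np.hstack(ims))
E
```

```text
time_s: 16.18
ee_pos: [0.4631, 0.1733, 0.157]
eef_rot: [-3.141, -0.001, -2.947]
force: [-0.4, -0.3, -4.3]
grip_width: 0.0537
grip_force: 50.0
time_s: 17.68
ee_pos: [0.5052, 0.0074, 0.1575]
eef_rot: [3.142, 0.0, -2.947]
force: [0.1, -0.4, -4.0]
grip_width: 0.0537
grip_force: 50.0
top 281 218
side 303 202
```

View pics/f.png

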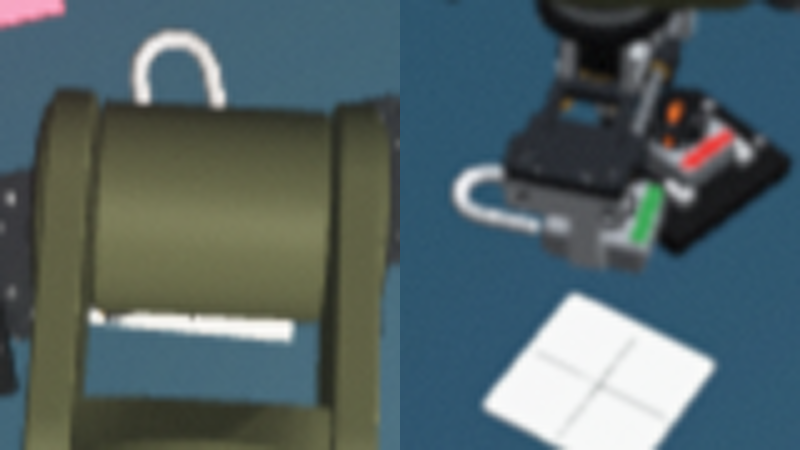

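The lock is held level over the mat with its shackle out. The red lock looks undisturbed.

```bash
python3 -m pendant '[[[0,0,0],0],[[0,0,0],0],[[0,0,0],0],[[0,0,0],0],[[0,0,0],0],[[0,0,0],0]]'; python3 -c "
from station import ctrl;print(ctrl.hand_in())"
```

```text
time_s: 18.28
ee_pos: [0.5053, 0.0069, 0.1574]
eef_rot: [-3.142, -0.0, -2.947]
force: [-0.8, 0.0, -4.7]
grip_width: 0.0533
grip_force: 50.0
the job is handed in; nothing more can be done
None
```

I handed in the job at 18.3 s: the green lock's dial was turned to the index and its shackle pulled out to the stop, and it's held still and level about 15 cm above the mat's centre (the gripper hid the dial in the last picture, so I last saw the mark just before gripping the body).

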